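# Open the phone holder to its width gauge and keep the sprung jaw pulled

### The arm

A 6-joint arm with a two-finger parallel gripper is mounted at the origin on a cart in front of the work surface, level with it; the furniture and walls round the work are solid. World frame = base frame: x ahead of the robot, y to its left, z up, the work surface at z = 0. Lengths are in mm, angles in degrees, forces in N, time in s.
With the tool pointing down it reaches from about 325 to 900 mm from the base axis. Payload 6.1 kg.
Tool frame: the origin (TCP) lies at the very end of the fingers, on their centre line; the grasp point (between the pads) lies arm.grip_point_offset behind it (arm.grip_point_offset is the distance from the TCP to the grasp point, in mm); z points along the fingers, y is the line along which they close (so a half turn about z gives the same grasp; the last joint's range is limited). The gripper opens to 85 mm and grips with 20 to 120 N. Pads are 22 mm wide; open, the fingers measure 114 mm over their backs; the gripper's body (76 mm by 85 mm) begins 54 mm behind the grasp point. The pads swing forward as they close: fully open they stand 13 mm farther back than shut.
Start: joints at [62.676, 12.628, 87.462, -0, 79.91, -7.225], TCP at [214.779, 586.929, 208.2] pointing down, gripper open.
Joint ranges: [-170.65, 170.65], [-52.31, 119.04], [5.05, 147.46], [-71.25, 251.25], [11.57, 151.72], [-153.62, 153.62]. Speed limits (degrees/s): [147.25, 147.25, 172.46, 180, 180, 180].

### API

Orientations are given as a 3x3 rotation matrix whose columns are the frame's x, y, z axes.
In Python, from bench import read_state, get_image, ticket, arm gives the robot as it stands.
- The arm moves only by the shell command python3 -m pendant 'ROWS' [FORCE]. ROWS is JSON, a list of rows, each an object of numbers: "claw": the opening, from 0 (shut) to 1 (fully open); "tx", "ty", "tz": the shift along the tool's x, y, z in mm; "twist": the turn about the tool's z in degrees. In form: [{"claw": .., "tx": .., "ty": .., "tz": .., "twist": ..}, ...]. A call has 1 to 10 rows; each row shifts and turns the commanded pose from where the row before left it, along the tool's axes as they then stand; what a row does not reach is not made up. A row lasts 1/8 s, in which the tool goes at most 62.5 mm and 10.7 degrees, less where a joint would pass 70% of its speed; a pose out of reach is approached as far as the arm can. A call is refused whole if a number of a shift passes 62.5 or a number of a turn 10.7, either way. A call with a gripper value outside its range is refused whole. The fingers move at their own pace and stop on an object; FORCE is the grip in N (left out, the last holds). Time passes only in rows, so rows that do not move let the fingers close. It gives the time, the measured TCP pose, the force, the opening and the grip force at its end, in the units of the state.
- read_state(): the state, without advancing time (a new reading comes with each control period).
- get_image(name): name is "scene" or "top"; returns a dict with "pixels" (400x640x3 uint8, red, green, blue), "vertical_fov" (degrees; the focal length in pixels is half the picture's height over the tangent of half this angle, whatever the lens; pixels are square), "cx", "cy" (the principal point, pixels), "rvec" (rotation vector, rad) and "tvec" (3), from world to camera coordinates, as OpenCV has them. Camera axes: x right, y down, z forward; pixel columns grow to the right and rows downward; lengths in mm; the calibration is good to about 2 mm. A picture is of the moment at which its call begins. There is no depth.
- ticket.finish_job(): hands the job in; it is judged then, once.
The state is a dict: "t": time; "joints": joint angles; "joint_velocities": joint speeds; "effort": joint torques, N m; "eef_pos": TCP position; "tcp_rot": TCP orientation; "ft_force": force on the tool from outside, world axes, zero at the start; "moment": the same for the moment, N m; "gripper_width": opening from 0.0 (shut) to 1.0 (fully open); "gripper_force": force on a finger pad.
Only numpy, scipy, OpenCV 4.12 (cv2) and the standard library are available. Lean on these libraries where they do the work, as an engineer would, in place of code of your own. Each camera call takes 0.05 s, during which the arm holds its last target. There are 200 camera calls.

### The job

I want to lay the opened phone into the clamping holder: wind the hand crank clockwise (seen from the crank's end) until the screw jaw's pointer stands level with its fin on the width gauge, then take the pull bar at the other end, draw the sprung jaw out against its spring until its pointer stands level with the other fin, and keep it there. The program finishes with the fingers still on the bar, holding the jaw open at the fin, so that I have both hands free for the phone; leave the things lying round the holder where they are.

Things in the scene. Friction and masses are not known exactly. Their poses are not given: they have to be found in the camera images.
- holder: aluminium phone holder 206 x 120 mm, fixed; two end blocks, outer faces at x = -102 and +102 mm, tops 68 mm high; between them the screw jaw (nearer the crank) and the sprung jaw (nearer the pull bar) slide along x, tops 84 mm high. Origin: centre of its underside. x runs level from the crank end (-x) to the pull bar (+x), z up, y roughly to the robot. Crank axis: the line y = 0, z = 56 mm
- crank (a joint): crank angle, rad: 0 with the handle straight up, grows clockwise seen from the crank's end (looking along holder +x). At angle a the handle's middle is at holder x = -139.5, y = -28 sin(a), z = 56 + 28 cos(a) mm. Each growing turn (6.283) moves the screw jaw 8 mm towards the crank (-x). Range 0 to 31.4; needs 1 to 3 more turns from its start; stays where left; about 2 N at the handle turn it
- crank_grip (a point): middle of the crank's black handle: a sleeve spinning freely on its pin, 14 mm thick, 40 mm long, parallel to the holder's x axis, on a crank of 28 mm radius outside the crank-end block; 2 mm between crank arm and sleeve. Its middle is 28 mm high at its lowest, 84 mm at its highest
- back_index (a point): tip of the small dark steel pointer on the screw jaw, on the gauge side (holder y = 53 mm, 69 mm high), in line with the jaw's clamping face. Axes as the holder's
- back_mark (a point): top middle of the gauge's fin for the screw jaw (fin 3 mm thick along x, 12 mm high). Axes as the holder's: the pointer is level with the fin when both have the same x along the holder
- spring_index (a point): tip of the pointer on the sprung jaw, in line with its clamping face, as on the screw jaw. Axes as the holder's
- spring_mark (a point): top middle of the gauge's other fin, for the sprung jaw, 80 mm further along +x than back_mark. Axes as the holder's
- spring_jaw (a joint): how far the sprung jaw and its pull bar are drawn out along the holder's +x, m: 0 closed (its start), 0.040 at its stop; the fin stands 20 to 28 mm out. The spring pulls it shut with 6 N when closed and 0.2 N more for each mm
- pull_grip (a point): centre of the pull bar (holder x = 148 mm when closed): aluminium, 12 mm thick along the holder's x, 80 mm long along y, 18 mm high (47 to 65 mm above the bench), joined to the sprung jaw by two 8 mm rods at y = -26 and +26 mm; closed, there are 40 mm free between bar and end block (44 mm between the rods). Moves with the jaw. Axes as the holder's
- gauge: width gauge: brass strip 96 x 7 mm, 3 mm thick, clamped on the rail along the holder's +y side, with two upright fins 80 mm apart; fixed to the holder, at another place along it each time. Origin at its middle, 66 mm above the bench; axes as the holder's
- phone: opened phone without cover, 150 x 72 x 8 mm, lying loose on the bench on the pull-bar side; origin at the centre of its underside; to be left alone
- tweezers: bright steel tweezers, 128 x 12 x 7 mm, lying loose on the bench on the crank side; origin at the centre of its underside; to be left alone
- tub: white round cotton box with lid, 67 mm across, 62 mm high, standing loose on the bench on the crank side; origin at the centre of its underside; to be left alone

How it is judged:
By the outcome, as a careful person would: the job done as asked, in the order asked, and still so for the second after the job is handed in, while the arm keeps its last pose, push and grip.
It also fails if it takes over 64 s, if anything falls off the work surface, if the arm or the gripper's body presses on something with over 40 N, if the wrist force passes 120 N, or if a joint passes its speed limit or range.

## Working session

There is one attempt and no reset: what is moved stays moved. The work goes in short steps, Python scripts to look and compute and a shell command to move; the robot and the scene stay as the last step left them, time stands still between calls to the robot, and variables do not carry over. Pictures are saved under pics/ and viewed, at most 10 in all, crops included, and the job is handed in when it is done.

```bash
ls; mkdir -p pics
python3 - <<'E'
from bench import read_state,get_image,arm
import cv2,numpy as np
s=read_state();print(s['t'],s['eef_pos'],np.round(s['tcp_rot'],3).tolist(),arm.grip_point_offset,s['ft_force'])
for n in("scene","top"):
    i=get_image(n);cv2.imwrite(f'pics/{n}0.png',i['pixels'][:,:,::-1])
    R=cv2.Rodrigues(np.array(i['rvec'],float))[0];print(n,i['vertical_fov'],i['cx'],i['cy'],-R.T@np.array(i['tvec'],float).ravel(),i.keys())
E
```

```text
pics
0.0 [214.46715169 586.36181155 207.12387489] [[-0.939, 0.344, -0.001], [0.344, 0.939, -0.002], [0.0, -0.002, -1.0]] 18.700000000000003 [-0.20155479 -0.03929353  0.02381299]
scene 55.90504920938159 321.29059508658077 204.5831952997715 [  46.77307689 -851.97298287  769.5191344 ] dict_keys(['pixels', 'vertical_fov', 'cx', 'cy', 'rvec', 'tvec'])
top 55.54013861887537 324.8562285977575 198.32677098920496 [ 285.05321301  -29.33117187 1219.8173683 ] dict_keys(['pixels', 'vertical_fov', 'cx', 'cy', 'rvec', 'tvec'])
```

View pics/scene0.png

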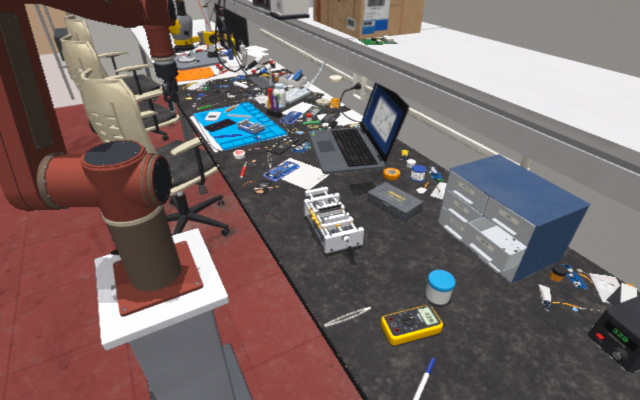

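View pics/top0.png

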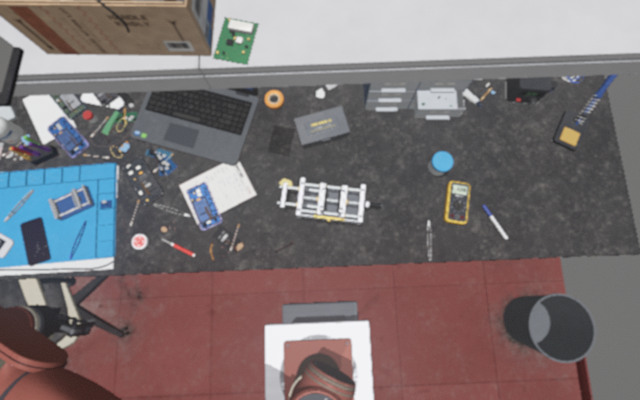

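The scene view shows the holder at about (333,222), with the crank towards the camera. In the top view it is centred near (325,200), with the pull bar at the left (285,195) and the crank at the right (372,205). I'll enlarge both.

```bash
cat > h.py <<'E'
from bench import read_state,get_image,arm
import cv2,numpy as np
def cam(i):
    f=200/np.tan(np.radians(i['vertical_fov']/2));K=np.array([[f,0,i['cx']],[0,f,i['cy']],[0,0,1.]])
    R=cv2.Rodrigues(np.array(i['rvec'],float))[0];return K,R,np.array(i['tvec'],float).ravel()
def at(i,uv,z):
    K,R,t=cam(i);C=-R.T@t;d=R.T@np.linalg.solve(K,[*uv,1]);return C+d*(z-C[2])/d[2]
def proj(i,P):
    K,R,t=cam(i);q=(K@(R@np.atleast_2d(P).T+t[:,None]));return (q[:2]/q[2]).T
def avg(n,k=1):
    L=[get_image(n) for _ in range(k)];i=L[0];i['pixels']=np.mean([x['pixels'] for x in L],0).astype(np.uint8);return i
def crop(i,x0,y0,w,h,s):
    return cv2.resize(i['pixels'][y0:y0+h,x0:x0+w,::-1],None,fx=s,fy=s,interpolation=cv2.INTER_CUBIC)
E
python3 - <<'E'
from h import *
i=get_image('top');cv2.imwrite('pics/topc.png',crop(i,270,165,120,75,6.5))
i=get_image('scene');cv2.imwrite('pics/scenec.png',crop(i,290,180,90,75,8))
E
```

```text
(no output)
```

View pics/topc.png

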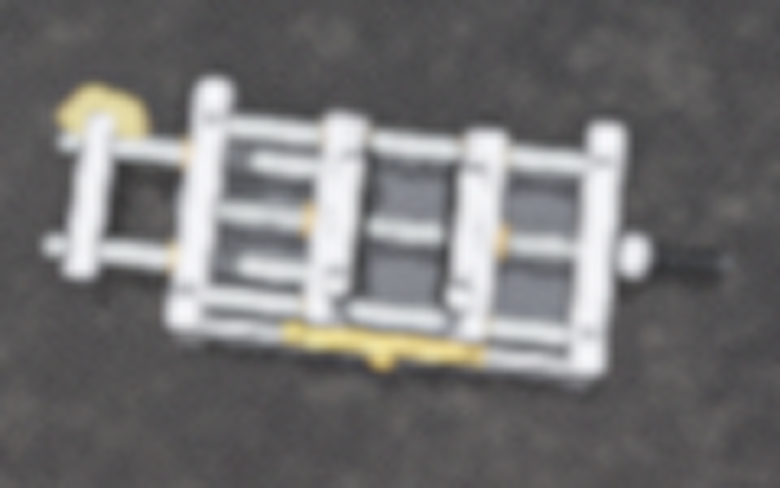

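View pics/scenec.png

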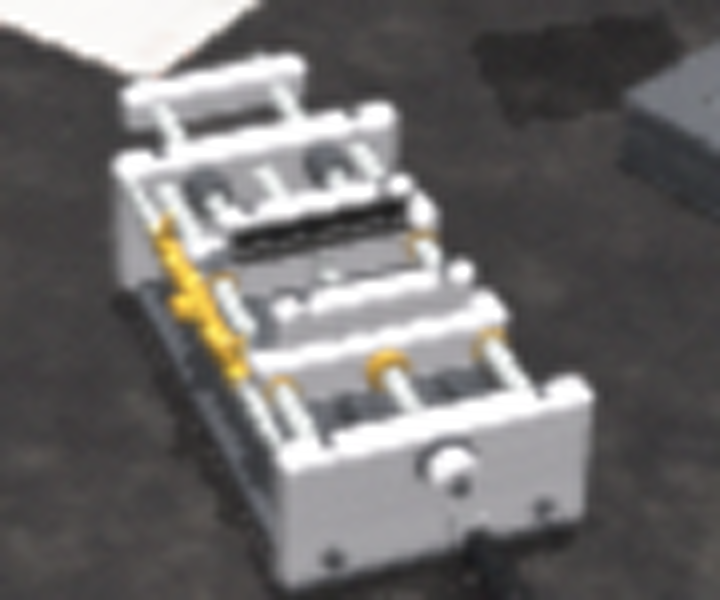

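The top crop shows the outer faces of the end blocks at crop x≈165–200 and 605–626, the brass gauge along the lower (robot) side with fin marks, and the crank hub at (632,257) with its black handle at (690,263). In the scene crop the crank-end block is in front and the handle hangs low near (487,545). Next I'll fit the holder pose.

```bash
cat > fit.py <<'E'
from h import *
from scipy.optimize import least_squares
T=get_image('top');S=get_image('scene')
def tf(p):return ((np.array(p)+.5)/6.5-.5+[270,165])
def sf(p):return ((np.array(p)+.5)/8-.5+[290,180])
obs=[(T,tf([197,82]),[102,-60,68]),(T,tf([166,325]),[102,60,68]),(T,tf([626,125]),[-102,-60,68]),(T,tf([606,372]),[-102,60,68]),
(S,sf([287,466]),[-102,60,68]),(S,sf([592,388]),[-102,-60,68]),(S,sf([288,592]),[-102,60,0]),(S,sf([582,527]),[-102,-60,0])]
def W(p,P):
    c,s=np.cos(p[2]),np.sin(p[2]);P=np.atleast_2d(P).astype(float);return np.c_[p[0]+c*P[:,0]-s*P[:,1],p[1]+s*P[:,0]+c*P[:,1],P[:,2]]
r=lambda p:np.concatenate([proj(i,W(p,P))[0]-uv for i,uv,P in obs])
if __name__=='__main__':
    f=least_squares(r,[450,-20,1.5],loss='soft_l1');p=f.x;print(p,np.degrees(p[2]));print(r(p).reshape(-1,2).round(1))
    np.save('p.npy',p)
    print('T at',at(T,tf([197,82]),68),at(T,tf([626,125]),68))
    for a in (2.6,2.9,3.14,3.4,3.7):
        g=W(p,[-139.5,-28*np.sin(a),56+28*np.cos(a)]);print(a,g,((proj(T,g)-[270,165]+.5)*6.5)[0],((proj(S,g)-[290,180]+.5)*8)[0])
    for nm,P in dict(jawtip_pull=[148,0,65],gA=[-40,56,78],gB=[40,56,78]).items():print(nm,W(p,P),((proj(T,W(p,P))-[270,165]+.5)*6.5)[0],((proj(S,W(p,P))-[290,180]+.5)*8)[0])
E
python3 fit.py
```

```text
[520.96267598 -57.04525782   1.4223349 ] 81.49378704206791
[[-0.1 -0.1]
 [-0.   0.1]
 [-1.3  0. ]
 [-1.5 -0.1]
 [ 0.2  0.1]
 [ 0.5  0.7]
 [-0.2  2. ]
 [ 0.2  0.7]]
T at [595.1005161   34.57083718  68.        ] [ 565.13247166 -170.71126012   68.        ]
2.6 [[ 514.60356403 -197.14576874   32.00711491]] [679.03786275 240.92985927] [519.41992216 562.10941445]
2.9 [[ 506.95359378 -196.00162495   28.81317138]] [676.94948617 257.55468316] [499.17533813 573.7394096 ]
3.14 [[ 500.37240624 -195.01733029   28.00003551]] [675.65440776 271.10188955] [482.0059194  579.76900964]
3.4 [[ 493.25185952 -193.95236806   28.92965061]] [674.71650574 285.11823704] [463.60107556 582.58087614]
3.7 [[ 485.65608261 -192.81632953   32.25319911]] [674.31213541 299.31033773] [444.13268781 580.76957879]
jawtip_pull [[542.85434103  89.32671696  65.        ]] [ 86.6937306  194.27166515] [213.31828191  75.48402171]
gA [[459.66201929 -88.32191828  78.        ]] [467.34134349 346.48487435] [239.98780186 340.29574886]
gB [[471.49535175  -9.20193191  78.        ]] [297.24691717 328.51714728] [169.84321028 219.31958047]
```

```bash
cat > plan.py <<'E'
import sys,json
from fit import *
def plan(tgt,yaw_y,n,s=None):
    """rows from the measured pose to TCP tgt, tool y at world angle yaw_y (deg)"""
    s=read_state();p=np.array(s['eef_pos']);R=np.array(s['tcp_rot']);a=np.degrees(np.arctan2(R[1,1],R[0,1]))
    d=(yaw_y-a+180)%360-180;tw=-d/n;st=(np.array(tgt)-p)/n;rows=[]
    for k in range(n):
        y=np.radians(a-tw*k);X=np.array([-np.sin(y),np.cos(y)]);Y=np.array([np.cos(y),np.sin(y)])
        X=np.array([-Y[1],Y[0]])*-1 if False else np.array([-Y[1],Y[0]])
        rows.append(dict(tx=round(float(st[:2]@X),1),ty=round(float(st[:2]@Y),1),tz=round(-float(st[2]),1),twist=round(tw,2)))
    print(json.dumps(rows))
E
sed -i '/if False/d' plan.py
python3 - <<'E'
from plan import *
p=np.load('p.npy');print(np.array(read_state()['tcp_rot']).round(3)[:,0])
plan(W(p,[-141,-4,130])[0],np.degrees(p[2])-90,18)
E
```

```text
[-0.939  0.344  0.   ]
[{"tx": -30.1, "ty": -35.4, "tz": 4.3, "twist": 4.36}, {"tx": -32.7, "ty": -33.0, "tz": 4.3, "twist": 4.36}, {"tx": -35.1, "ty": -30.4, "tz": 4.3, "twist": 4.36}, {"tx": -37.3, "ty": -27.7, "tz": 4.3, "twist": 4.36}, {"tx": -39.3, "ty": -24.8, "tz": 4.3, "twist": 4.36}, {"tx": -41.0, "ty": -21.7, "tz": 4.3, "twist": 4.36}, {"tx": -42.6, "ty": -18.5, "tz": 4.3, "twist": 4.36}, {"tx": -43.9, "ty": -15.2, "tz": 4.3, "twist": 4.36}, {"tx": -44.9, "ty": -11.9, "tz": 4.3, "twist": 4.36}, {"tx": -45.7, "ty": -8.4, "tz": 4.3, "twist": 4.36}, {"tx": -46.2, "ty": -4.9, "tz": 4.3, "twist": 4.36}, {"tx": -46.4, "ty": -1.4, "tz": 4.3, "twist": 4.36}, {"tx": -46.4, "ty": 2.1, "tz": 4.3, "twist": 4.36}, {"tx": -46.1, "ty": 5.6, "tz": 4.3, "twist": 4.36}, {"tx": -45.5, "ty": 9.1, "tz": 4.3, "twist": 4.36}, {"tx": -44.7, "ty": 12.6, "tz": 4.3, "twist": 4.36}, {"tx": -43.6, "ty": 15.9, "tz": 4.3, "twist": 4.36}, {"tx": -42.3, "ty": 19.2, "tz": 4.3, "twist": 4.36}]
```

```bash
python3 -m pendant '[{"tx":-30.1,"ty":-35.4,"tz":4.3,"twist":4.36},{"tx":-32.7,"ty":-33.0,"tz":4.3,"twist":4.36},{"tx":-35.1,"ty":-30.4,"tz":4.3,"twist":4.36},{"tx":-37.3,"ty":-27.7,"tz":4.3,"twist":4.36},{"tx":-39.3,"ty":-24.8,"tz":4.3,"twist":4.36},{"tx":-41,"ty":-21.7,"tz":4.3,"twist":4.36},{"tx":-42.6,"ty":-18.5,"tz":4.3,"twist":4.36},{"tx":-43.9,"ty":-15.2,"tz":4.3,"twist":4.36},{"tx":-44.9,"ty":-11.9,"tz":4.3,"twist":4.36}]'
python3 - <<'E'
from plan import *
p=np.load('p.npy')
plan(W(p,[-141,-4,130])[0],np.degrees(p[2])-90,10)
E
```

```text
[{"tx": -54.1, "ty": -63.7, "tz": 7.8, "twist": 7.84}, {"tx": -62.3, "ty": -55.7, "tz": 7.8, "twist": 7.84}, {"tx": -69.3, "ty": -46.7, "tz": 7.8, "twist": 7.84}, {"tx": -75.0, "ty": -36.8, "tz": 7.8, "twist": 7.84}, {"tx": -79.3, "ty": -26.2, "tz": 7.8, "twist": 7.84}, {"tx": -82.2, "ty": -15.1, "tz": 7.8, "twist": 7.84}, {"tx": -83.5, "ty": -3.8, "tz": 7.8, "twist": 7.84}, {"tx": -83.2, "ty": 7.6, "tz": 7.8, "twist": 7.84}, {"tx": -81.4, "ty": 18.9, "tz": 7.8, "twist": 7.84}, {"tx": -78.1, "ty": 29.8, "tz": 7.8, "twist": 7.84}]schema error: expected keys claw, tx, ty, tz, twist
```

All keys are required in each row.

```bash
python3 -m pendant '[{"claw":1,"tx":-30.1,"ty":-35.4,"tz":4.3,"twist":4.36},{"claw":1,"tx":-32.7,"ty":-33.0,"tz":4.3,"twist":4.36},{"claw":1,"tx":-35.1,"ty":-30.4,"tz":4.3,"twist":4.36},{"claw":1,"tx":-37.3,"ty":-27.7,"tz":4.3,"twist":4.36},{"claw":1,"tx":-39.3,"ty":-24.8,"tz":4.3,"twist":4.36},{"claw":1,"tx":-41,"ty":-21.7,"tz":4.3,"twist":4.36},{"claw":1,"tx":-42.6,"ty":-18.5,"tz":4.3,"twist":4.36},{"claw":1,"tx":-43.9,"ty":-15.2,"tz":4.3,"twist":4.36},{"claw":1,"tx":-44.9,"ty":-11.9,"tz":4.3,"twist":4.36}]'
python3 - <<'E'
from plan import *
p=np.load('p.npy')
plan(W(p,[-141,-4,130])[0],np.degrees(p[2])-90,10)
E
```

```text
t: 1.62
eef_pos: [359.9, 193.4, 169.8]
tcp_rot: [[-0.508, 0.861, 0.001], [0.861, 0.508, 0.0], [-0.0, 0.001, -1.0]]
ft_force: [0.6, -0.6, -0.7]
gripper_width: 1.002
gripper_force: 0.0
[{"tx": -40.8, "ty": -7.2, "tz": 3.9, "twist": 3.88}, {"tx": -41.2, "ty": -4.4, "tz": 3.9, "twist": 3.88}, {"tx": -41.4, "ty": -1.6, "tz": 3.9, "twist": 3.88}, {"tx": -41.4, "ty": 1.2, "tz": 3.9, "twist": 3.88}, {"tx": -41.2, "ty": 4.0, "tz": 3.9, "twist": 3.88}, {"tx": -40.9, "ty": 6.8, "tz": 3.9, "twist": 3.88}, {"tx": -40.3, "ty": 9.5, "tz": 3.9, "twist": 3.88}, {"tx": -39.6, "ty": 12.2, "tz": 3.9, "twist": 3.88}, {"tx": -38.7, "ty": 14.9, "tz": 3.9, "twist": 3.88}, {"tx": -37.6, "ty": 17.4, "tz": 3.9, "twist": 3.88}]
```

```bash
python3 -m pendant '[{"claw":1,"tx":-40.8,"ty":-7.2,"tz":3.9,"twist":3.88},{"claw":1,"tx":-41.2,"ty":-4.4,"tz":3.9,"twist":3.88},{"claw":1,"tx":-41.4,"ty":-1.6,"tz":3.9,"twist":3.88},{"claw":1,"tx":-41.4,"ty":1.2,"tz":3.9,"twist":3.88},{"claw":1,"tx":-41.2,"ty":4,"tz":3.9,"twist":3.88},{"claw":1,"tx":-40.9,"ty":6.8,"tz":3.9,"twist":3.88},{"claw":1,"tx":-40.3,"ty":9.5,"tz":3.9,"twist":3.88},{"claw":1,"tx":-39.6,"ty":12.2,"tz":3.9,"twist":3.88},{"claw":1,"tx":-38.7,"ty":14.9,"tz":3.9,"twist":3.88},{"claw":1,"tx":-37.6,"ty":17.4,"tz":3.9,"twist":3.88}]'
python3 - <<'E'
from plan import *
p=np.load('p.npy');s=read_state()
c,q=np.cos(p[2]),np.sin(p[2]);d=np.array(s['eef_pos'])[:2]-p[:2];print('holder xy',c*d[0]+q*d[1],-q*d[0]+c*d[1],np.round(s['tcp_rot'],3))
i=get_image('scene');K,R,t=cam(i)
a=cv2.resize(i['pixels'][170:280,295:415,::-1],None,fx=5,fy=5,interpolation=2)
cv2.imwrite('pics/s2.png',a)
E
```

```text
t: 2.98
eef_pos: [506.6, -193.5, 130.5]
tcp_rot: [[0.143, 0.99, 0.001], [0.99, -0.143, 0.0], [0.0, 0.001, -1.0]]
ft_force: [0.6, 0.6, 0.3]
gripper_width: 0.998
gripper_force: 0.0
holder xy -139.15088626700293 -6.585034834595737 [[ 0.145  0.989  0.001]
 [ 0.989 -0.145 -0.001]
 [-0.001  0.001 -1.   ]]
```

View pics/s2.png

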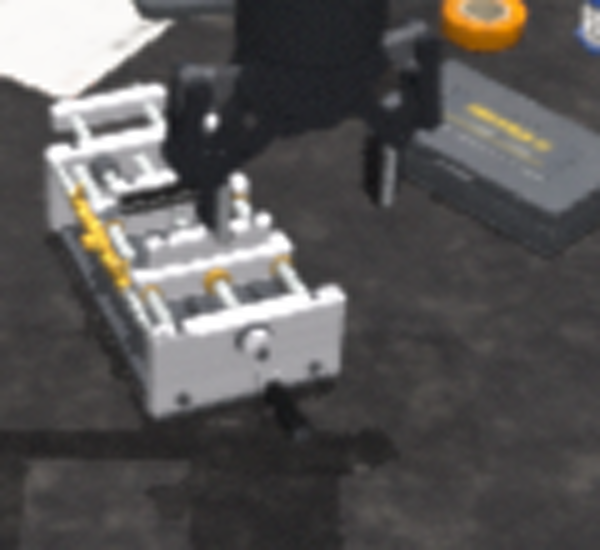

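The handle runs from (275,385) to (300,432) in the crop, so the crank stands at about 2.9 rad with its middle near holder y≈-7. The gripper is directly above it. I'll go down and grip.

```bash
python3 -m pendant '[{"claw":1,"tx":0,"ty":0,"tz":30,"twist":0},{"claw":1,"tx":0,"ty":0,"tz":30,"twist":0},{"claw":0.7,"tx":0,"ty":0,"tz":30,"twist":0},{"claw":0.5,"tx":0,"ty":0,"tz":18,"twist":0},{"claw":0.3,"tx":0,"ty":0,"tz":9,"twist":0},{"claw":0,"tx":0,"ty":0,"tz":0,"twist":0},{"claw":0,"tx":0,"ty":0,"tz":0,"twist":0},{"claw":0,"tx":0,"ty":0,"tz":0,"twist":0}]' 20; python3 -m pendant '[{"claw":0,"tx":0,"ty":0,"tz":0,"twist":0},{"claw":0,"tx":0,"ty":0,"tz":0,"twist":0}]'
```

```text
t: 4.12
eef_pos: [506.4, -193.4, 14.6]
tcp_rot: [[0.142, 0.99, 0.002], [0.99, -0.142, -0.001], [-0.001, 0.002, -1.0]]
ft_force: [0.4, 0.4, -0.3]
gripper_width: 0.002
gripper_force: 0.0
t: 4.38
eef_pos: [505.8, -193.1, 13.8]
tcp_rot: [[0.142, 0.99, 0.0], [0.99, -0.142, -0.0], [-0.0, 0.0, -1.0]]
ft_force: [-0.6, 0.6, 0.1]
gripper_width: -0.003
gripper_force: 0.0
```

Run:
```python
from h import *
i=get_image('scene');j=get_image('top')
a=cv2.resize(i['pixels'][195:275,320:390,::-1],None,fx=5.7,fy=5.7,interpolation=2)
b=cv2.resize(j['pixels'][165:245,340:410,::-1],None,fx=5.7,fy=5.7,interpolation=2)
cv2.imwrite('pics/s3.png',np.hstack([a,b]))
```

```text
(no output)
```

View pics/s3.png

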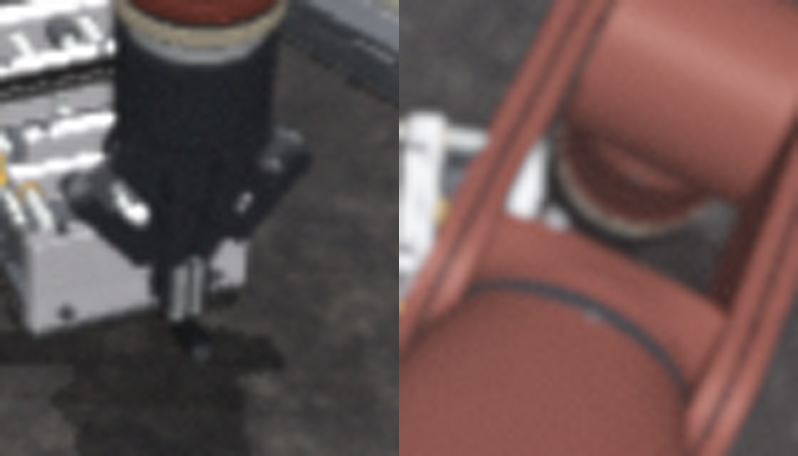

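Run:
```python
from fit import *
p=np.load('p.npy');s=read_state();e=np.array(s['eef_pos']);print(e,s['gripper_width'])
f=lambda P:((proj(S,P)-[320,195]+.5)*5.7).round(0).tolist()
print('tcp',f(e),f(e+[0,0,18.7]),f(e+[0,0,40]))
for a in(2.6,2.9,3.14):
  print(a,f(W(p,[[x,-28*np.sin(a),56+28*np.cos(a)] for x in(-119.5,-139.5,-159.5)])))
print('hub',f(W(p,[[-102,0,56],[-115,0,56]])), 'blk',f(W(p,[[-102,60,0],[-102,-60,0],[-102,-60,68]])))
```

```text
[ 505.57649606 -192.95104109   13.49071566] 0.0027764299150611284
tcp [[178.0, 343.0]] [[179.0, 316.0]] [[182.0, 284.0]]
2.6 [[183.0, 290.0], [199.0, 315.0], [216.0, 341.0]]
2.9 [[169.0, 298.0], [185.0, 323.0], [201.0, 349.0]]
3.14 [[157.0, 302.0], [172.0, 328.0], [189.0, 354.0]]
hub [[145.0, 239.0], [155.0, 255.0]] blk [[34.0, 348.0], [245.0, 294.0], [254.0, 195.0]]
```

Run:
```python
from fit import *
e=np.array([506.6,-193.5,130.5]);y=np.array([.99,-.143,0])
for z in(0,13,26):
  print(z,((proj(S,[e+42.5*y+[0,0,z],e-42.5*y+[0,0,z]])-[295,170]+.5)*5).round(0).tolist())
i=get_image('scene')['pixels']
cv2.imwrite('pics/s4.png',cv2.resize(i[232:264,336:372,::-1],None,fx=16,fy=16,interpolation=cv2.INTER_LANCZOS4)*1)
a=i[232:264,336:372,::-1].astype(float);a=np.clip(a*2.2,0,255).astype(np.uint8)
cv2.imwrite('pics/s4.png',cv2.resize(a,None,fx=16,fy=16,interpolation=cv2.INTER_CUBIC))
```

```text
0 [[364.0, 251.0], [221.0, 285.0]]
13 [[366.0, 232.0], [222.0, 266.0]]
26 [[368.0, 213.0], [222.0, 247.0]]
```

View pics/s4.png

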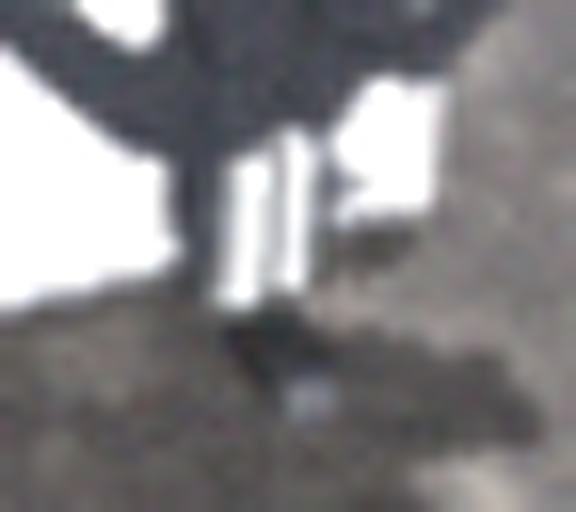

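The end cap at (310,400) shows the handle still hanging unmoved just below the shut fingertips at (265,300). The real tips therefore sit roughly 18 mm higher than the reported TCP suggests. I'll open, go lower while watching the force, and close again.

```bash
python3 -m pendant '[{"claw":0.6,"tx":0,"ty":0,"tz":0,"twist":0},{"claw":0.6,"tx":0,"ty":0,"tz":0,"twist":0},{"claw":0.6,"tx":0,"ty":0,"tz":0,"twist":0},{"claw":0.6,"tx":0,"ty":0,"tz":5,"twist":0},{"claw":0.6,"tx":0,"ty":0,"tz":5,"twist":0}]' 20; python3 -m pendant '[{"claw":0,"tx":0,"ty":0,"tz":0,"twist":0},{"claw":0,"tx":0,"ty":0,"tz":0,"twist":0},{"claw":0,"tx":0,"ty":0,"tz":0,"twist":0},{"claw":0,"tx":0,"ty":0,"tz":0,"twist":0}]'
```

```text
t: 5.35
eef_pos: [505.5, -192.9, 3.1]
tcp_rot: [[0.142, 0.99, -0.0], [0.99, -0.142, 0.0], [0.0, -0.0, -1.0]]
ft_force: [-0.1, 0.7, 0.3]
gripper_width: 0.598
gripper_force: 0.0
t: 5.85
eef_pos: [505.8, -192.9, 3.5]
tcp_rot: [[0.142, 0.99, 0.0], [0.99, -0.142, -0.0], [0.0, 0.0, -1.0]]
ft_force: [1.4, 0.5, -1.4]
gripper_width: 0.15
gripper_force: 20.9
```

```bash
python3 -m pendant '[{"claw":0.35,"tx":0,"ty":0,"tz":0,"twist":0},{"claw":0.35,"tx":0,"ty":0,"tz":0,"twist":0},{"claw":0.35,"tx":0,"ty":0,"tz":3,"twist":0},{"claw":0.35,"tx":0,"ty":0,"tz":3,"twist":0},{"claw":0.35,"tx":0,"ty":0,"tz":0,"twist":0}]' 20; python3 -m pendant '[{"claw":0.35,"tx":0,"ty":0,"tz":3,"twist":0},{"claw":0,"tx":0,"ty":0,"tz":0,"twist":0},{"claw":0,"tx":0,"ty":0,"tz":0,"twist":0},{"claw":0,"tx":0,"ty":0,"tz":0,"twist":0}]'
python3 - <<'E'
from h import *
i=get_image('scene')['pixels']
a=i[225:265,330:380,::-1].astype(float);a=np.clip(a*2,0,255).astype(np.uint8)
cv2.imwrite('pics/s5.png',cv2.resize(a,None,fx=12,fy=12,interpolation=cv2.INTER_CUBIC))
E
```

```text
t: 6.48
eef_pos: [505.2, -192.8, -3.0]
tcp_rot: [[0.142, 0.99, -0.001], [0.99, -0.142, 0.0], [0.0, -0.001, -1.0]]
ft_force: [0.4, 0.3, -0.5]
gripper_width: 0.346
gripper_force: 0.0
t: 6.98
eef_pos: [505.5, -192.8, -5.7]
tcp_rot: [[0.142, 0.99, -0.0], [0.99, -0.142, 0.0], [0.0, -0.0, -1.0]]
ft_force: [-0.0, -0.1, -2.3]
gripper_width: 0.15
gripper_force: 20.6
```

View pics/s5.png

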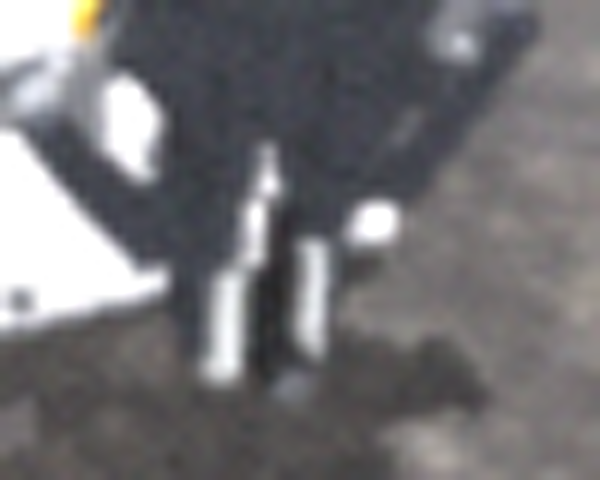

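The handle (dark, about (280,330)) is now held between both pads. Before winding I'll estimate from the saved first pictures how far each jaw has to go.

Run:
```python
from fit import *
p=np.load('p.npy')
def H(w):
    c,q=np.cos(p[2]),np.sin(p[2]);d=np.atleast_2d(w);x=d[:,0]-p[0];y=d[:,1]-p[1];return np.c_[c*x+q*y,-q*x+c*y]
s=read_state();print('grip',H(s['eef_pos'])[0])
for n,i,(x0,x1,y0,y1) in(('top',T,(300,352,205,228)),('scene',S,(300,325,200,235))):
    a=cv2.imread(f'pics/{n}0.png').astype(int);b,g,r=a[...,0],a[...,1],a[...,2]
    w=np.clip((np.minimum(r,g)-b)/60.,0,1);m=np.zeros_like(w);m[y0:y1,x0:x1]=w[y0:y1,x0:x1]
    v,u=np.nonzero(m>.5)
    h=H([at(i,(uu,vv),66) for uu,vv in zip(u,v)]);print(n,len(u),'x',np.round(np.percentile(h[:,0],[0,3,50,97,100]),1),'y',np.round(np.percentile(h[:,1],[3,50,97]),1))
# jaw edges in top (crop coordinates)
for nm,q in dict(screwL=[[467,135],[456,290]],sprR=[[368,125],[357,290]],blkL=[[197,82],[166,325]],blkR=[[626,125],[606,372]]).items():
    print(nm,[H(at(T,tf(k),68 if 'blk' in nm else 84))[0].round(1) for k in q])
```

```text
grip [-136.59396853   -4.7665894 ]
top 119 x [-45.9 -42.7   0.5  42.5  44.6] y [51.5 57.6 65.4]
scene 92 x [-52.4 -46.6   1.2  51.2  55.9] y [48.4 57.4 65.9]
screwL [array([-30.1, -43.5]), array([-32.2,  31.2])]
sprR [array([ 17. , -43.4]), array([13.8, 36.1])]
blkL [array([101.6, -59.8]), array([102. ,  59.5])]
blkR [array([-105.9,  -60.5]), array([-106.6,   59.8])]
```

Gauge middle comes out at ≈0, so the fins stand at about ±40. The screw jaw's face is at about -30.5, giving about 1.2 turns, and the sprung face at about 15, giving about 25 mm to draw. I'll start winding with the first quarter turn.

```bash
python3 -m pendant '[{"claw":0,"tx":0,"ty":-14.4,"tz":-1,"twist":0},{"claw":0,"tx":0,"ty":-12,"tz":-8.1,"twist":0},{"claw":0,"tx":0,"ty":-6.4,"tz":-13.1,"twist":0},{"claw":0,"tx":0,"ty":0,"tz":0,"twist":0}]' 30
```

```text
t: 7.62
eef_pos: [473.1, -188.0, 18.1]
tcp_rot: [[0.142, 0.99, 0.001], [0.99, -0.142, 0.0], [0.0, 0.001, -1.0]]
ft_force: [-0.2, 3.8, 1.9]
gripper_width: 0.143
gripper_force: 31.7
```

```bash
python3 -m pendant '[{"claw":0,"tx":0,"ty":1,"tz":-14.4,"twist":0},{"claw":0,"tx":0,"ty":8.1,"tz":-12,"twist":0},{"claw":0,"tx":0,"ty":13.1,"tz":-6.4,"twist":0},{"claw":0,"tx":0,"ty":14.4,"tz":1,"twist":0},{"claw":0,"tx":0,"ty":0,"tz":0,"twist":0}]'; python3 -m pendant '[{"claw":0,"tx":0,"ty":12,"tz":8.1,"twist":0},{"claw":0,"tx":0,"ty":6.4,"tz":13.1,"twist":0},{"claw":0,"tx":0,"ty":-1,"tz":14.4,"twist":0},{"claw":0,"tx":0,"ty":0,"tz":0,"twist":0}]'
```

```text
t: 8.25
eef_pos: [510.3, -193.6, 48.1]
tcp_rot: [[0.141, 0.99, -0.0], [0.99, -0.141, 0.0], [0.0, -0.0, -1.0]]
ft_force: [1.6, 1.5, -3.2]
gripper_width: 0.148
gripper_force: 31.4
t: 8.75
eef_pos: [526.0, -196.0, 11.2]
tcp_rot: [[0.142, 0.99, -0.001], [0.99, -0.142, 0.0], [0.0, -0.001, -1.0]]
ft_force: [-1.1, 1.3, -2.3]
gripper_width: 0.146
gripper_force: 31.5
```

```bash
python3 -m pendant '[{"claw":0,"tx":0,"ty":-8.1,"tz":12,"twist":0},{"claw":0,"tx":0,"ty":-13.1,"tz":6.4,"twist":0},{"claw":0,"tx":0,"ty":-14.4,"tz":-1,"twist":0},{"claw":0,"tx":0,"ty":0,"tz":0,"twist":0}]'
python3 - <<'E'
from h import *
L=[]
for n in('scene','top'):
    i=avg(n,2);cv2.imwrite(f'pics/{n}6.png',i['pixels'][:,:,::-1])
    L.append(cv2.resize(i['pixels'][195:235,297:337,::-1] if n=='scene' else i['pixels'][185:225,300:340,::-1],None,fx=10,fy=10,interpolation=cv2.INTER_CUBIC))
cv2.imwrite('pics/c6.png',np.hstack(L))
E
```

```text
t: 9.25
eef_pos: [490.1, -190.6, -4.2]
tcp_rot: [[0.142, 0.99, -0.001], [0.99, -0.142, 0.0], [0.0, -0.001, -1.0]]
ft_force: [-0.7, 2.8, 1.3]
gripper_width: 0.149
gripper_force: 31.8
```

View pics/c6.png

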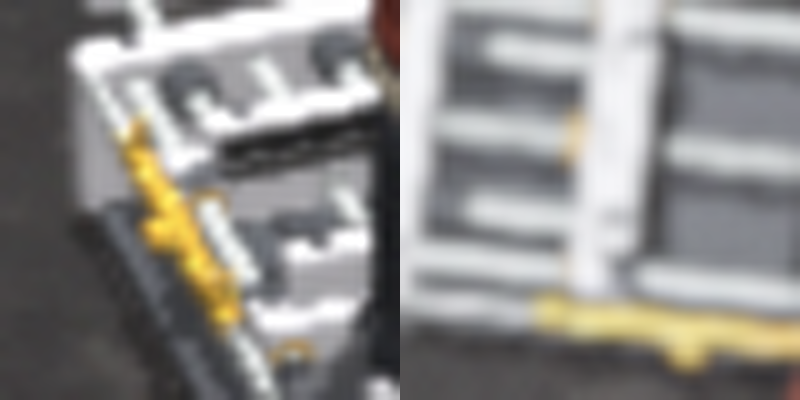

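The left half (scene) shows the gauge from (135,130) to (230,310) with the screw jaw's white top at (310,310). The right half (top) shows the gauge along row 315. At about 2 mm per pixel I'd rather get edges by subpixel profiles along the holder axis.

```bash
cat > prof.py <<'E'
from fit import *
from scipy.signal import find_peaks
from scipy.ndimage import gaussian_filter1d
p=np.load('p.npy')
def prof(img,cam_,y,z,xs=np.arange(-125,125,.5),f=lambda a:a.mean(-1)):
    ys=np.linspace(*y,9);acc=0
    im=f(img.astype(np.float32)).astype(np.float32)
    for yy in ys:
        uv=proj(cam_,W(p,np.c_[xs,np.full_like(xs,yy),np.full_like(xs,z)])).astype(np.float32)
        acc=acc+cv2.remap(im,uv[:,:1],uv[:,1:],cv2.INTER_CUBIC)[:,0]
    return xs,gaussian_filter1d(acc/len(ys),2)
def edges(xs,v,th):
    g=np.gradient(v,xs);o=[]
    for s in(1,-1):
        k,_=find_peaks(s*g,height=th);o+= [(float(xs[j].round(1)),int(g[j]*10)) for j in k]
    return sorted(o)
brass=lambda a:np.minimum(a[...,1],a[...,2])-a[...,0]
if __name__=='__main__':
    for n in('top0','top6'):
        im=cv2.imread(f'pics/{n}.png');print(n)
        for y,z in(((-58,-54),68),((54,58),68),((-50,-40),84),((-20,-8),84),((8,20),84),((35,42),84)):print(y,z,edges(*prof(im,T,y,z),4))
        print('brass',edges(*prof(im,T,(54,60),66,f=brass),2))
    for n in('scene0','scene6'):
        im=cv2.imread(f'pics/{n}.png')
        for z in(66,76):print(n,z,'brass',edges(*prof(im,S,(53,58),z,f=brass),2))
        for y,z in(((-40,-20),84),((20,40),84),((-50,-30),68),((30,50),68)):print(y,z,edges(*prof(im,S,y,z),4))
E
python3 prof.py
```

```text
top0
(-58, -54) 68 [(-106.0, 208), (-88.0, -212), (84.5, 200), (101.5, -206)]
(54, 58) 68 [(-106.0, 207), (-89.0, -90), (-39.0, 49), (87.5, 67), (103.0, -202)]
(-50, -40) 84 [(-105.5, 214), (-87.0, -185), (-48.5, 118), (-30.0, -104), (17.5, 106), (37.5, -120), (83.0, 154), (101.5, -217), (123.0, 49)]
(-20, -8) 84 [(-104.5, 211), (-87.0, -179), (-49.0, 162), (-28.5, -241), (-22.0, 80), (8.5, -66), (17.0, 225), (38.5, -130), (69.5, -50), (83.0, 182), (100.5, -147)]
(8, 20) 84 [(-119.5, 139), (-110.0, -68), (-102.5, 165), (-86.5, -165), (-49.5, 149), (-28.0, -238), (-22.0, 77), (10.0, -67), (17.5, 226), (38.5, -153), (83.5, 159), (101.0, -203)]
(35, 42) 84 [(-104.0, 196), (-86.5, -142), (-48.5, 119), (-29.0, -119), (-22.0, 55), (19.0, 107), (38.5, -137), (83.5, 147), (101.0, -185)]
brass [(-48.5, 79), (47.0, -94)]
top6
(-58, -54) 68 [(-122.0, -47), (-114.0, 41), (-87.0, -51), (84.5, 201), (101.5, -208)]
(54, 58) 68 [(-69.5, 96), (-58.5, -55), (-51.5, 45), (-40.0, 80), (88.0, 68), (103.0, -206)]
(-50, -40) 84 [(-109.5, 48), (-58.0, 122), (-38.0, -120), (18.0, 105), (37.5, -116), (83.0, 1
[... 2104 characters left out ...]
5, -45), (-14.5, 37), (-4.5, 35), (0.0, -27), (9.5, -39), (14.5, -25), (23.0, 22), (35.0, 33), (39.0, 28), (47.5, -68)]
(-40, -20) 84 [(-32.0, 64), (64.5, 92), (80.0, -131), (110.5, 69), (123.0, -75)]
(20, 40) 84 [(-121.0, 47), (-105.5, -88), (-75.5, 113), (-67.5, -58), (-49.5, 105), (-38.5, -174), (-25.0, 90), (-6.0, -144), (6.5, -61), (17.5, 225), (29.5, -87), (41.0, -49), (63.0, 130), (79.5, -164), (94.0, 78), (112.5, 86), (123.0, -103)]
(-50, -30) 68 [(-13.0, 68), (86.0, 86), (102.0, -119)]
(30, 50) 68 [(-122.5, 54), (-72.5, 89), (-58.5, 124), (-49.0, -109), (-32.5, 65), (-20.0, -40), (-5.5, 57), (15.0, -70), (28.0, 108), (49.0, -44), (60.5, -52), (85.0, 119), (102.0, -131), (116.0, 64)]
```

The top-view edges look consistent: gauge middle ≈-0.75, screw face ≈-28.7 and sprung face ≈17.7 (same frame). That makes about 12 mm (1.5 turns) and about 21.5 mm. I'll cross-check against the dark pointers by comparing before and after along the pointer line.

Run:
```python
from prof import *
xs=np.arange(-60,40,2.)
for cam_,n in((T,'top'),(S,'scene')):
    for y in(46,50,53):
        a=[prof(cv2.imread(f'pics/{n}{k}.png'),cam_,(y-1,y+1),69,np.arange(-60,40,.5))[1][::4].astype(int) for k in(0,6)]
        print(n,y,'\n x ',*xs.astype(int),'\n t0',*a[0],'\n t6',*a[1],'\n d ',*(a[1]-a[0]))
```

```text
top 46 
 x  -60 -58 -56 -54 -52 -50 -48 -46 -44 -42 -40 -38 -36 -34 -32 -30 -28 -26 -24 -22 -20 -18 -16 -14 -12 -10 -8 -6 -4 -2 0 2 4 6 8 10 12 14 16 18 20 22 24 26 28 30 32 34 36 38 
 t0 215 215 215 212 208 208 214 226 237 240 235 220 200 178 165 166 177 192 203 208 209 209 208 207 207 207 208 210 211 212 212 212 210 207 205 203 197 185 168 155 153 162 180 202 222 234 237 231 218 205 
 t6 116 117 124 133 139 140 136 129 125 126 134 149 167 183 195 202 206 209 209 209 209 209 208 207 206 207 208 210 211 213 213 212 209 207 206 204 197 184 167 154 152 161 179 201 222 234 237 231 218 204 
 d  -99 -98 -91 -79 -69 -68 -78 -97 -112 -114 -101 -71 -33 5 30 36 29 17 6 1 0 0 0 0 -1 0 0 0 0 1 1 0 -1 0 1 1 0 -1 -1 -1 -1 -1 -1 -1 0 0 0 0 0 -1
top 50 
 x  -60 -58 -56 -54 -52 -50 -48 -46 -44 -42 -40 -38 -36 -34 -32 -30 -28 -26 -24 -22 -20 -18 -16 -14 -12 -10 -8 -6 -4 -2 0 2 4 6 8 10 12 14 16 18 20 22 24 26 28 30 32 34 36 38 
 t0 154 154 154 152 152 159 173 190 202 208 207 202 194 181 168 156 150 152 156 160 161 160 158 157 157 158 159 159 160 160 160 159 157 155 154 153 150 147 146 152 162 171 179
[... 2636 characters left out ...]
-54 -52 -50 -48 -46 -44 -42 -40 -38 -36 -34 -32 -30 -28 -26 -24 -22 -20 -18 -16 -14 -12 -10 -8 -6 -4 -2 0 2 4 6 8 10 12 14 16 18 20 22 24 26 28 30 32 34 36 38 
 t0 143 145 148 154 162 172 185 195 200 200 191 175 159 151 149 153 158 156 155 156 152 146 145 148 148 147 151 158 162 162 159 156 154 154 157 165 174 172 158 150 157 171 186 197 203 205 202 195 181 161 
 t6 154 161 171 175 171 166 166 164 153 136 128 134 143 150 155 159 161 157 155 154 149 146 145 147 148 147 151 157 162 162 159 156 154 155 157 166 175 173 159 150 156 171 185 196 203 206 203 196 181 161 
 d  11 16 23 21 9 -6 -19 -31 -47 -64 -63 -41 -16 -1 6 6 3 1 0 -2 -3 0 0 -1 0 0 0 -1 0 0 0 0 0 1 0 1 1 1 1 0 -1 0 -1 -1 0 1 1 1 0 0
```

The pointers and jaw faces agree to within about 1–2 mm (midpoint -5.6), leaving about 3 mm for the screw jaw. I'll wind 120° more, let go, lift away and measure unobstructed.

```bash
python3 -m pendant '[{"claw":0,"tx":0,"ty":-12,"tz":-8.1,"twist":0},{"claw":0,"tx":0,"ty":-6.4,"tz":-13.1,"twist":0},{"claw":0,"tx":0,"ty":1,"tz":-14.4,"twist":0},{"claw":0,"tx":0,"ty":8.1,"tz":-12,"twist":0},{"claw":0,"tx":0,"ty":0,"tz":0,"twist":0},{"claw":0,"tx":0,"ty":0,"tz":0,"twist":0}]'; python3 -m pendant '[{"claw":0.4,"tx":0,"ty":0,"tz":0,"twist":0},{"claw":0.4,"tx":0,"ty":0,"tz":0,"twist":0},{"claw":0.4,"tx":0,"ty":0,"tz":-50,"twist":0},{"claw":0.4,"tx":-55,"ty":0,"tz":-50,"twist":0},{"claw":0.4,"tx":-55,"ty":0,"tz":-30,"twist":0},{"claw":0.4,"tx":-60,"ty":0,"tz":0,"twist":0},{"claw":0.4,"tx":-60,"ty":0,"tz":0,"twist":0},{"claw":0.4,"tx":0,"ty":0,"tz":0,"twist":0}]'
python3 - <<'E'
from prof import *
for n in('scene','top'):
    i=avg(n,4);cv2.imwrite(f'pics/{n}7.png',i['pixels'][:,:,::-1])
im=cv2.imread('pics/top7.png')
for y in((-20,-8),(8,20),(35,42)):print(edges(*prof(im,T,y,84),4))
print('brass',edges(*prof(im,T,(54,60),66,f=brass),2))
im=cv2.imread('pics/scene7.png');print(edges(*prof(im,S,(20,40),84),4))
a=lambda n,x,y,w,h,s:cv2.resize(cv2.imread(n)[y:y+h,x:x+w],None,fx=s,fy=s,interpolation=cv2.INTER_LANCZOS4)
cv2.imwrite('pics/c7.png',np.hstack([a('pics/scene7.png',304,200,32,40,12),a('pics/top7.png',308,195,34,40,12)]))
E
```

```text
t: 10.4
eef_pos: [483.9, -189.6, 44.2]
tcp_rot: [[0.141, 0.99, 0.003], [0.99, -0.141, -0.0], [0.0, 0.003, -1.0]]
ft_force: [3.2, 4.6, -1.3]
gripper_width: 0.147
gripper_force: 31.5
t: 11.4
eef_pos: [449.2, -413.0, 165.2]
tcp_rot: [[0.147, 0.989, -0.0], [0.989, -0.147, -0.002], [-0.002, -0.0, -1.0]]
ft_force: [-0.1, 0.2, -0.5]
gripper_width: 0.402
gripper_force: 0.0
[(-104.5, 210), (-87.0, -179), (-60.5, 173), (-40.0, -233), (-33.0, 74), (9.0, -69), (17.0, 224), (38.5, -129), (69.5, -50), (83.0, 183), (100.5, -148)]
[(-122.5, 209), (-110.5, -145), (-102.5, 170), (-86.5, -166), (-60.5, 146), (-40.0, -238), (-33.0, 78), (10.0, -67), (17.5, 229), (39.0, -155), (83.5, 163), (101.0, -206)]
[(-104.0, 196), (-86.5, -144), (-59.0, 144), (-40.0, -155), (-34.0, 65), (19.0, 109), (38.5, -137), (83.5, 147), (101.0, -185)]
brass [(-48.5, 78), (47.0, -91)]
[(-121.5, 188), (-106.5, -240), (-99.5, 94), (-80.0, 124), (-70.0, -139), (-53.5, 94), (-41.5, -188), (-25.0, 91), (-6.0, -145), (6.5, -60), (17.5, 226), (29.5, -86), (40.5, -49), (63.0, 130), (79.5, -164), (94.0, 79), (112.5, 85), (123.0, -103)]
```

View pics/c7.png

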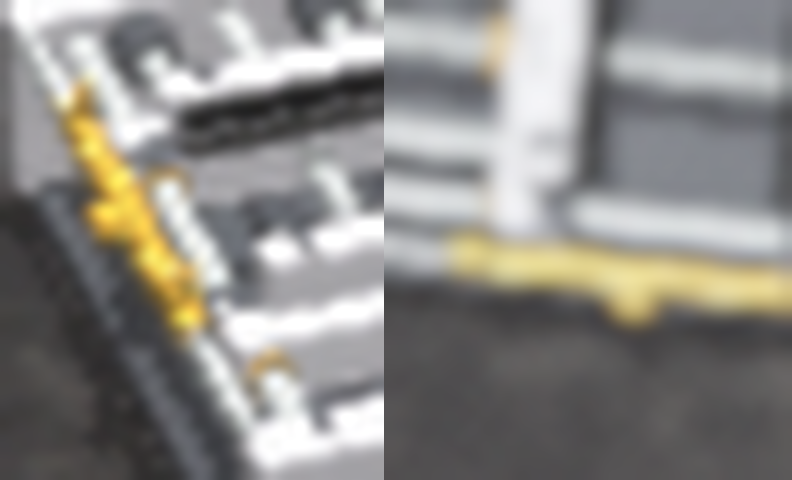

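The left half shows the near fin at about (185,315) with the screw jaw's pointer area next to it. The right half shows the sprung jaw and the gauge. This is the last picture, so from here I measure numerically: I'll fit a rendered gauge model in both cameras and the jaw face line with its tilt.

```bash
cat > gfit.py <<'E'
from prof import *
def box(x0,x1,y0,y1,z0,z1):return np.array([[x,y,z] for x in(x0,x1) for y in(y0,y1) for z in(z0,z1)],float)
def render(c,q,sz,x0,y0,ss=8,h=12):
    m=np.zeros((sz[1]*ss,sz[0]*ss),np.uint8);g,y,zt=q
    for b in(box(g-48,g+48,y-3.5,y+3.5,64.5,67.5),box(g-41.5,g-38.5,y-3.5,y+3.5,66,zt),box(g+38.5,g+41.5,y-3.5,y+3.5,66,zt)):
        uv=((proj(c,W(p,b))-[x0,y0]+.5)*ss-.5).astype(np.float32)
        cv2.fillConvexPoly(m,cv2.convexHull(np.round(uv*16).astype(np.int32)),1,shift=4)
    m=cv2.GaussianBlur(m.astype(np.float32),(0,0),.6*ss);return cv2.resize(m,sz,interpolation=cv2.INTER_AREA)
def go(c,n,x0,y0,sz):
    im=cv2.imread(n).astype(np.float32);o=np.clip(brass(im)[y0:y0+sz[1],x0:x0+sz[0]],0,None)
    best=[]
    for zt in(78,79.5):
        r=min(((lambda m:(float(np.sum((o-m*(m*o).sum()/(m*m).sum())**2)),g,y,zt))(render(c,(g,y,zt),sz,x0,y0)) for g in np.arange(-6,8,.5) for y in np.arange(52,64,1.)))
        best.append(tuple(np.round(r,1)))
    print(n,best,float((o**2).sum()))
if __name__=='__main__':
    go(T,'pics/top7.png',300,203,(56,26));go(S,'pics/scene7.png',300,198,(26,36))
    im=cv2.imread('pics/top7.png');xs=np.arange(-125,125,.1)
    for lo,hi in((-60,-30),(10,30),(-115,-95),(95,110)):
        o=[]
        for y in range(-54,56,6):
            x,v=prof(im,T,(y-2,y+2),84 if abs(lo)<90 else 68,xs);g=np.gradient(v);k=(x>lo)&(x<hi);s=-1 if lo in(-60,95) else 1
            o.append((y,float(x[k][np.argmax(s*g[k])].round(1))))
        print(lo,o)
E
python3 gfit.py
```

```text
pics/top7.png [(np.float64(48034.6), np.float64(-1.0), np.float64(57.0), np.float64(78.0)), (np.float64(48113.4), np.float64(-1.0), np.float64(57.0), np.float64(79.5))] 394769.0
pics/scene7.png [(np.float64(96850.8), np.float64(0.0), np.float64(58.0), np.float64(78.0)), (np.float64(102494.8), np.float64(0.0), np.float64(58.0), np.float64(79.5))] 748026.0
-60 [(-54, -45.7), (-48, -40.9), (-42, -40.9), (-36, -42.0), (-30, -39.5), (-24, -39.5), (-18, -40.6), (-12, -40.8), (-6, -38.6), (0, -38.8), (6, -39.9), (12, -40.1), (18, -40.4), (24, -38.4), (30, -38.8), (36, -39.7), (42, -46.2), (48, -47.0), (54, -47.3)]
10 [(-54, 27.5), (-48, 18.2), (-42, 17.5), (-36, 19.9), (-30, 18.6), (-24, 15.7), (-18, 17.9), (-12, 17.3), (-6, 16.7), (0, 16.2), (6, 18.2), (12, 17.8), (18, 17.3), (24, 16.6), (30, 16.1), (36, 18.3), (42, 23.8), (48, 26.1), (54, 19.2)]
-115 [(-54, -106.8), (-48, -107.3), (-42, -107.7), (-36, -105.2), (-30, -105.7), (-24, -106.1), (-18, -106.7), (-12, -107.2), (-6, -104.6), (0, -102.3), (6, -102.8), (12, -103.4), (18, -106.8), (24, -107.2), (30, -104.7), (36, -105.1), (42, -105.6), (48, -106.2), (54, -106.6)]
95 [(-54, 103.6), (-48, 102.9), (-42, 102.4), (-36, 101.6), (-30, 101.1), (-24, 100.0), (-18, 102.2), (-12, 101.8), (-6, 104.2), (0, 103.4), (6, 102.7), (12, 102.0), (18, 101.4), (24, 100.5), (30, 99.8), (36, 102.2), (42, 101.5), (48, 103.7), (54, 103.0)]
```

Top view: face ≈-40.0 against the fin at -41.0; in the scene view the difference lies within its height uncertainty. About 0.6 mm remains, roughly 27° of crank. I'll re-grip the handle where I left it and turn on a little.

```bash
python3 -m pendant '[{"claw":0.4,"tx":60,"ty":0,"tz":0,"twist":0},{"claw":0.4,"tx":60,"ty":0,"tz":0,"twist":0},{"claw":0.4,"tx":55,"ty":0,"tz":30,"twist":0},{"claw":0.4,"tx":55,"ty":0,"tz":50,"twist":0},{"claw":0.4,"tx":0,"ty":0,"tz":25,"twist":0},{"claw":0.4,"tx":0,"ty":0,"tz":25,"twist":0},{"claw":0,"tx":0,"ty":0,"tz":0,"twist":0},{"claw":0,"tx":0,"ty":0,"tz":0,"twist":0},{"claw":0,"tx":0,"ty":0,"tz":0,"twist":0}]' 30;  python3 -m pendant '[{"claw":0,"tx":0,"ty":0,"tz":0,"twist":0}]'
```

```text
t: 13.12
eef_pos: [482.9, -188.8, 43.5]
tcp_rot: [[0.142, 0.99, 0.002], [0.99, -0.142, 0.001], [0.002, 0.001, -1.0]]
ft_force: [4.5, 4.0, -8.4]
gripper_width: 0.152
gripper_force: 29.6
t: 13.25
eef_pos: [483.0, -188.8, 43.6]
tcp_rot: [[0.142, 0.99, 0.002], [0.99, -0.142, 0.001], [0.002, 0.002, -1.0]]
ft_force: [5.7, 4.5, -8.3]
gripper_width: 0.147
gripper_force: 29.6
```

```bash
python3 -m pendant '[{"claw":0,"tx":0,"ty":5,"tz":-3.4,"twist":0},{"claw":0,"tx":0,"ty":6,"tz":-2.6,"twist":0},{"claw":0,"tx":0,"ty":0,"tz":0,"twist":0},{"claw":0,"tx":0,"ty":0,"tz":0,"twist":0}]'; python3 -m pendant '[{"claw":0.4,"tx":0,"ty":0,"tz":0,"twist":0},{"claw":0.4,"tx":0,"ty":0,"tz":0,"twist":0},{"claw":0.4,"tx":0,"ty":0,"tz":-50,"twist":0},{"claw":0.4,"tx":-55,"ty":0,"tz":-50,"twist":0},{"claw":0.4,"tx":-55,"ty":0,"tz":-30,"twist":0},{"claw":0.4,"tx":-60,"ty":0,"tz":0,"twist":0},{"claw":0.4,"tx":-60,"ty":0,"tz":0,"twist":0},{"claw":0.4,"tx":0,"ty":0,"tz":0,"twist":0}]'
python3 - <<'E'
from gfit import *
for n in('scene','top'):
    i=avg(n,4);cv2.imwrite(f'pics/{n}8.png',i['pixels'][:,:,::-1])
xs=np.arange(-65,0,.1)
for k in(0,7,8):
    a=cv2.imread(f'pics/top{k}.png');b=cv2.imread(f'pics/scene{k}.png')
    r=[]
    for im,c,y in((a,T,(-35,35)),(b,S,(10,40)),(b,S,(-40,40))):
        x,v=prof(im,c,y,84,xs);g=np.gradient(v);r.append(float(x[np.argmin(g)].round(2)))
    print(k,r)
E
```

```text
t: 13.75
eef_pos: [493.5, -190.4, 49.1]
tcp_rot: [[0.142, 0.99, 0.001], [0.99, -0.142, 0.001], [0.001, 0.0, -1.0]]
ft_force: [4.4, 5.0, -10.1]
gripper_width: 0.15
gripper_force: 29.7
t: 14.75
eef_pos: [460.3, -414.9, 172.0]
tcp_rot: [[0.147, 0.989, 0.0], [0.989, -0.147, -0.003], [-0.003, 0.001, -1.0]]
ft_force: [0.6, -0.1, 0.3]
gripper_width: 0.398
gripper_force: 0.0
0 [-28.3, -6.0, -30.2]
7 [-39.6, -41.9, -41.8]
8 [-40.7, -42.0, -41.8]
```

Top view now gives the face at -40.7 against the fin at -41.0, so the screw jaw is set. Next comes the pull bar: I'll locate it and plan the transfer.

Run:
```python
from plan import *
from prof import prof,edges
p=np.load('p.npy')
for n,c in(('top8',T),('scene8',S)):
    im=cv2.imread(f'pics/{n}.png')
    for y in((-22,-4),(4,22)):print(n,edges(*prof(im,c,y,65,np.arange(110,175,.5)),4))
im=cv2.imread('pics/top8.png').transpose(1,0,2)
plan(W(p,[147,0,110])[0],np.degrees(p[2]),12)
```

```text
top8 [(138.0, 181), (154.0, -177)]
top8 [(138.0, 202), (154.0, -190)]
scene8 [(120.5, 65), (138.0, 89), (153.5, -203), (173.0, 72)]
scene8 [(111.0, -42), (119.0, 103), (138.0, 97), (152.0, -190), (163.0, 128)]
[{"tx": 42.0, "ty": 0.8, "tz": 5.1, "twist": -7.47}, {"tx": 41.6, "ty": 6.3, "tz": 5.1, "twist": -7.47}, {"tx": 40.4, "ty": 11.6, "tz": 5.1, "twist": -7.47}, {"tx": 38.5, "ty": 16.8, "tz": 5.1, "twist": -7.47}, {"tx": 36.0, "ty": 21.6, "tz": 5.1, "twist": -7.47}, {"tx": 32.9, "ty": 26.1, "tz": 5.1, "twist": -7.47}, {"tx": 29.2, "ty": 30.2, "tz": 5.1, "twist": -7.47}, {"tx": 25.1, "ty": 33.7, "tz": 5.1, "twist": -7.47}, {"tx": 20.5, "ty": 36.7, "tz": 5.1, "twist": -7.47}, {"tx": 15.5, "ty": 39.1, "tz": 5.1, "twist": -7.47}, {"tx": 10.3, "ty": 40.7, "tz": 5.1, "twist": -7.47}, {"tx": 5.0, "ty": 41.7, "tz": 5.1, "twist": -7.47}]
```

```bash
python3 -m pendant '[{"claw":0.45,"tx":42,"ty":0.8,"tz":5.1,"twist":-7.5},{"claw":0.45,"tx":41.6,"ty":6.3,"tz":5.1,"twist":-7.5},{"claw":0.45,"tx":40.4,"ty":11.6,"tz":5.1,"twist":-7.5},{"claw":0.45,"tx":38.5,"ty":16.8,"tz":5.1,"twist":-7.5},{"claw":0.45,"tx":36,"ty":21.6,"tz":5.1,"twist":-7.5},{"claw":0.45,"tx":32.9,"ty":26.1,"tz":5.1,"twist":-7.5},{"claw":0.45,"tx":29.2,"ty":30.2,"tz":5.1,"twist":-7.5},{"claw":0.45,"tx":25.1,"ty":33.7,"tz":5.1,"twist":-7.5},{"claw":0.45,"tx":20.5,"ty":36.7,"tz":5.1,"twist":-7.5},{"claw":0.45,"tx":15.5,"ty":39.1,"tz":5.1,"twist":-7.5}]'
python3 - <<'E'
from plan import *
p=np.load('p.npy');plan(W(p,[146,0,110])[0],np.degrees(p[2]),3)
E
```

```text
t: 16.6
eef_pos: [528.4, 6.4, 120.1]
tcp_rot: [[-0.921, 0.389, 0.001], [0.389, 0.921, -0.0], [-0.001, 0.0, -1.0]]
ft_force: [0.3, -0.3, 0.6]
gripper_width: 0.45
gripper_force: 0.0
[{"tx": 5.7, "ty": 26.1, "tz": 3.2, "twist": -4.76}, {"tx": 3.5, "ty": 26.5, "tz": 3.2, "twist": -4.76}, {"tx": 1.3, "ty": 26.7, "tz": 3.2, "twist": -4.76}]
```

```bash
python3 -m pendant '[{"claw":0.45,"tx":5.7,"ty":26.1,"tz":3.2,"twist":-4.8},{"claw":0.45,"tx":3.5,"ty":26.5,"tz":3.2,"twist":-4.8},{"claw":0.45,"tx":1.3,"ty":26.7,"tz":3.2,"twist":-4.8},{"claw":0.45,"tx":0,"ty":0,"tz":0,"twist":0}]'
python3 - <<'E'
from plan import *
p=np.load('p.npy');plan(W(p,[146,0,110])[0],np.degrees(p[2]),1)
E
```

```text
t: 17.2
eef_pos: [543.2, 84.4, 110.4]
tcp_rot: [[-0.989, 0.151, -0.0], [0.151, 0.989, -0.0], [0.0, -0.0, -1.0]]
ft_force: [0.6, -0.7, 0.3]
gripper_width: 0.451
gripper_force: 0.0
[{"tx": 1.3, "ty": 4.1, "tz": 0.5, "twist": -0.31}]
```

```bash
python3 -m pendant '[{"claw":0.45,"tx":1,"ty":3.5,"tz":20,"twist":0},{"claw":0.45,"tx":0,"ty":0,"tz":25,"twist":0},{"claw":0.45,"tx":0,"ty":0,"tz":10,"twist":0},{"claw":0.45,"tx":0,"ty":0,"tz":5,"twist":0},{"claw":0.45,"tx":0,"ty":0,"tz":5,"twist":0}]'; python3 -m pendant '[{"claw":0.45,"tx":0,"ty":0,"tz":8,"twist":0},{"claw":0.45,"tx":0,"ty":0,"tz":8,"twist":0},{"claw":0.45,"tx":0,"ty":0,"tz":6,"twist":0},{"claw":0.45,"tx":0,"ty":0,"tz":0,"twist":0}]'
```

```text
t: 17.92
eef_pos: [543.5, 86.9, 46.1]
tcp_rot: [[-0.988, 0.153, 0.001], [0.153, 0.988, -0.0], [-0.001, 0.0, -1.0]]
ft_force: [-0.5, -0.6, -0.7]
gripper_width: 0.449
gripper_force: 0.0
t: 18.42
eef_pos: [542.2, 87.3, 22.7]
tcp_rot: [[-0.988, 0.152, -0.001], [0.152, 0.988, -0.0], [0.001, -0.0, -1.0]]
ft_force: [1.1, 0.3, 1.2]
gripper_width: 0.45
gripper_force: 0.0
```

```bash
python3 -m pendant '[{"claw":0,"tx":0,"ty":0,"tz":0,"twist":0},{"claw":0,"tx":0,"ty":0,"tz":0,"twist":0},{"claw":0,"tx":0,"ty":0,"tz":0,"twist":0},{"claw":0,"tx":0,"ty":0,"tz":0,"twist":0}]' 60
```

```text
t: 18.92
eef_pos: [543.1, 87.6, 23.9]
tcp_rot: [[-0.988, 0.152, 0.001], [0.152, 0.988, 0.0], [-0.001, 0.001, -1.0]]
ft_force: [-0.6, 2.7, 2.3]
gripper_width: 0.123
gripper_force: 59.8
```

The bar is gripped at 60 N. Drawing it out 20 mm first, then measuring.

```bash
python3 -m pendant '[{"claw":0,"tx":0,"ty":5,"tz":0,"twist":0},{"claw":0,"tx":0,"ty":5,"tz":0,"twist":0},{"claw":0,"tx":0,"ty":5,"tz":0,"twist":0},{"claw":0,"tx":0,"ty":5,"tz":0,"twist":0},{"claw":0,"tx":0,"ty":0,"tz":0,"twist":0},{"claw":0,"tx":0,"ty":0,"tz":0,"twist":0}]' 80
cat > chk.py <<'E'
from gfit import *
import sys
k=sys.argv[1]
s=read_state();d=np.array(s['eef_pos'])[:2]-p[:2];print('tool x',np.cos(p[2])*d[0]+np.sin(p[2])*d[1])
for n in('scene','top'):
    i=avg(n,4);cv2.imwrite(f'pics/{n}{k}.png',i['pixels'][:,:,::-1])
for n,c in(('top',T),('scene',S)):
    for kk in('8',k):
        im=cv2.imread(f'pics/{n}{kk}.png')
        for y in((-42,-28),(-28,-8),(8,28),(28,42)):print(n,kk,y,[e for e in edges(*prof(im,c,y,84,np.arange(-65,80,.5)),5) if -60<e[0]<70])
im=cv2.imread(f'pics/top{k}.png');print('brass',edges(*prof(im,T,(54,60),66,f=brass),2))
E
python3 chk.py 9
```

```text
t: 19.68
eef_pos: [545.7, 104.7, 23.9]
tcp_rot: [[-0.988, 0.152, -0.001], [0.152, 0.988, -0.004], [0.0, -0.004, -1.0]]
ft_force: [-4.2, -7.9, 7.2]
gripper_width: 0.119
gripper_force: 82.9
tool x 163.5564636983937
top 8 (-42, -28) [(-41.5, -119), (-35.0, 52), (11.5, -60), (19.0, 122), (36.5, -98)]
top 8 (-28, -8) [(-40.5, -230), (-34.0, 68), (9.5, -65), (17.0, 212), (38.0, -111), (69.5, -59)]
top 8 (8, 28) [(-40.5, -220), (-33.5, 82), (10.5, -78), (17.5, 218), (38.5, -127)]
top 8 (28, 42) [(-40.0, -164), (-33.5, 72), (9.5, -62), (18.0, 139), (38.0, -90)]
top 9 (-42, -28) [(-41.5, -118), (-35.0, 51), (36.0, 102), (54.0, -89)]
top 9 (-28, -8) [(-40.0, -232), (-34.0, 68), (27.0, -73), (34.0, 217), (54.5, -116), (69.5, -60)]
top 9 (8, 28) [(-40.5, -222), (-33.5, 83), (27.0, -80), (34.5, 207), (55.0, -124)]
top 9 (28, 42) [(-40.0, -167), (-33.5, 73), (26.0, -59), (27.5, -59), (34.5, 160), (54.5, -89)]
scene 8 (-42, -28) [(-53.5, 126), (-43.0, -138), (-3.0, 97), (8.5, -78), (20.0, 88), (28.0, -110), (63.5, 104)]
scene 8 (-28, -8) [(-54.0, 112), (-42.0, -152), (-25.0, 76), (-6.0, -112), (6.0, -72), (17.5, 218), (28.5, -62), (39.5, -57), (62.5, 137)]
scene 8 (8, 28) [(-53.5, 107), (-42.5, -157), (-26.0, 52), (-6.0, -143), (6.0, -59), (17.0, 242), (30.0, -75), (63.0, 113)]
scene 8 (28, 42) [(-53.5, 81), (-42.0, -164), (-25.0, 99), (-5.5, -137), (6.5, -52), (17.5, 199), (29.5, -69), (40.5, -85), (62.5, 138)]
scene 9 (-42, -28) [(-53.5, 125), (-43.0, -138), (14.0, 94), (25.0, -73), (37.5, 96), (45.0, -74), (63.0, 95)]
scene 9 (-28, -8) [(-54.0, 112), (-42.0, -155), (-9.0, 77), (11.0, -124), (23.5, -68), (34.5, 222), (46.5, -127), (62.5, 94)]
scene 9 (8, 28) [(-53.5, 108), (-42.0, -175), (-9.0, 55), (11.0, -137), (23.0, -62), (34.5, 234), (47.5, -107), (63.5, 64)]
scene 9 (28, 42) [(-53.5, 81), (-41.5, -198), (-8.5, 123), (11.0, -144), (34.5, 192), (47.0, -157), (61.5, 105)]
brass [(-48.5, 78), (46.5, -91)]
```

The sprung jaw has followed 17 mm. Its face is at 34.3 (both cameras) and the fin at about 39.0, so 4.7 mm more.

```bash
python3 -m pendant '[{"claw":0,"tx":0,"ty":2.5,"tz":0,"twist":0},{"claw":0,"tx":0,"ty":2.5,"tz":0,"twist":0},{"claw":0,"tx":0,"ty":0,"tz":0,"twist":0},{"claw":0,"tx":0,"ty":0,"tz":0,"twist":0},{"claw":0,"tx":0,"ty":0,"tz":0,"twist":0}]'; python3 chk.py A | grep -v " 8 "
```

```text
t: 20.8
eef_pos: [546.5, 109.3, 24.0]
tcp_rot: [[-0.988, 0.152, -0.001], [0.152, 0.988, -0.004], [0.0, -0.004, -1.0]]
ft_force: [-4.0, -9.6, 8.5]
gripper_width: 0.117
gripper_force: 82.9
tool x 168.2937487254574
top A (-42, -28) [(-41.5, -118), (-35.0, 52), (40.5, 110), (58.5, -93)]
top A (-28, -8) [(-40.0, -230), (-34.0, 67), (31.0, -67), (39.0, 219), (60.0, -117), (69.5, -55)]
top A (8, 28) [(-40.5, -221), (-33.5, 82), (32.0, -67), (39.0, 218), (60.0, -127)]
top A (28, 42) [(-40.0, -165), (-33.5, 73), (31.0, -56), (40.0, 149), (59.5, -89)]
scene A (-42, -28) [(-53.5, 126), (-43.0, -138), (16.5, 106), (31.5, -77), (40.5, 107), (52.5, -55), (63.5, 109)]
scene A (-28, -8) [(-54.0, 112), (-42.0, -155), (-3.5, 70), (15.5, -111), (27.5, -63), (39.5, 217), (53.0, -134), (62.5, 121)]
scene A (8, 28) [(-53.5, 108), (-42.0, -175), (-4.5, 79), (16.0, -140), (28.0, -50), (39.0, 239), (52.0, -107), (64.0, 68)]
scene A (28, 42) [(-53.5, 81), (-41.5, -198), (-4.0, 121), (15.5, -140), (39.5, 175), (52.0, -119), (62.0, 104)]
brass [(-48.5, 79), (47.0, -92)]
```

Both jaws now stand at their fins: sprung face 39.1 against 39.1, faces about 80 mm apart. I'll check that the pose holds, then hand in.

```bash
python3 -m pendant '[{"claw":0,"tx":0,"ty":0,"tz":0,"twist":0},{"claw":0,"tx":0,"ty":0,"tz":0,"twist":0},{"claw":0,"tx":0,"ty":0,"tz":0,"twist":0},{"claw":0,"tx":0,"ty":0,"tz":0,"twist":0}]'; python3 -c "
from bench import ticket
print(ticket.finish_job())"
```

```text
t: 21.8
eef_pos: [546.5, 109.3, 24.0]
tcp_rot: [[-0.988, 0.152, -0.001], [0.152, 0.988, -0.004], [0.0, -0.004, -1.0]]
ft_force: [-4.5, -9.3, 6.6]
gripper_width: 0.12
gripper_force: 82.9
the job is handed in; nothing more can be done
None
```

The job is handed in at 21.8 s: the screw jaw is wound to its fin and the sprung jaw is drawn about 22 mm out to its own, with the fingers still gripping the bar at 83 N; by the camera measurements both stand within about 1 mm of the fins.

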